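# Hold the waste can open by its hand lever

## Task

My hands will be full of stained stoppers: press down the yellow hand pad at the long end of the lever on the yellow-lidded waste can, smoothly and all the way to its stop, so that the heavy lid swings wide open, and finish while still holding the pad down with the lid open. Only press, with the fingertips or closed fingers: do not pull the lever up, do not touch the lid itself, keep the blue-lidded can shut and leave the glassware and tools where they stand.

Things in the scene. Friction and masses are not known exactly. Their poses are not given: they have to be found in the camera images.
- yellow_can: The waste can with yellow lid, front panel and hand pad. Light grey box-shaped steel can, 190 mm deep (x), 160 wide (y), 195 tall, fixed to the bench. Origin on the bench at the middle of the foot of its front face; x from front to back (the front, over which the lever's long end sticks out, faces -x), y to its left, z up. The lever runs along its right side, 106 mm off the middle plane (y = -106).
- yellow_pivot (a point): The pivot of the yellow can's lever, on the can's right side: at x = 62, y = -106, z = 174 mm in the can's frame, with the can's axes. The lever turns about the y axis here; its long end goes to -x, the short end (to +x) carries a roller under a lug of the lid.
- yellow_pad (a point): Yellow ribbed hand pad at the lever's long end, 50 mm along it, 52 across, 12 thick. Origin: centre of its top face; z normal to that face, x along the lever to the pivot. 212 mm along the lever from the pivot and 22 above the lever's line: at rest 194 in front of and 88 above the pivot (261 above the bench), at the stop 209 in front, 42 below (132 above the bench).
- yellow_lever (a joint): Lever angle, rad: 0 at rest (sloping up 0.32 from level), growing as the pad is pressed down, 0.62 at the stop; the pad follows an arc about the pivot. It takes about 5 to 12 N at the pad to start the lid, less towards the stop, and when let go the lid's weight swings it back. It can be lifted a little (negative), which it should not be.
- yellow_lid_front (a point): Middle of the upper front edge of the heavy yellow steel lid (197 x 172 x 7 mm, about 1.4 to 2.3 kg), which is hinged along the can's back edge, 195 mm above the bench. Shut, this point is 203 mm above the bench, 7 mm in front of the can's front face; with the lever at its stop about 345 mm above the bench. It falls shut when the lever is let go.
- blue_can: The twin can with blue lid, blue front panel and blue hand pad, the same build and frame as the yellow can. Stays shut.
- blue_lever (a joint): Angle of the blue can's lever, as for the yellow one: 0 at rest.
- blue_lid_front (a point): Middle of the upper front edge of the blue lid, 203 mm above the bench while shut.
- rack: White tube rack, 260 x 104 mm, 110 tall, with three stoppered tubes of dark liquid that stand 208 mm above the bench. Origin under its centre, x along its length.
- bottle_a: Small clear sample bottle with white cap, 42 diameter, 88 tall; origin under its centre.
- bottle_b: Small clear sample bottle with white cap, 42 diameter, 88 tall; origin under its centre.
- bottle_c: Small clear sample bottle with white cap, 42 diameter, 88 tall; origin under its centre.
- reagent: Amber reagent bottle with black cap, 60 diameter, 125 tall; origin under its centre. Stands between the two cans' levers.
- stopper: Amber glass tube stopper standing on its head, 34 diameter, 40 tall; origin under its centre.
- beaker: Glass beaker, 68 diameter, 88 tall, open on top; origin under its centre.
- spatula: Thin steel laboratory spatula lying flat, 171 mm long, 4 thick; origin under its middle.

How it is judged:
By the outcome, as a careful person would: the job done as asked, in the order asked, and still so for the second after the job is handed in, while the arm keeps its last pose, push and grip.
It also fails if it takes over 37 s, if anything falls off the work surface, if the arm or the gripper's body presses on something with over 40 N, if the wrist force passes 120 N, or if a joint passes its speed limit or range.

## Robot

A 6-joint arm with a two-finger parallel gripper is mounted at the origin on the work surface. World frame = base frame: x ahead of the robot, y to its left, z up, the work surface at z = 0. Lengths are in mm, angles in rad, forces in N, time in s.
With the tool pointing down it reaches from about 300 to 775 mm from the base axis. Payload 14.6 kg.
Tool frame: the origin (TCP) lies at the very end of the fingers, on their centre line; the grasp point (between the pads) lies 19 mm behind it; z points along the fingers, y is the direction in which the jaws open and shut (so a half turn about z gives the same grasp; the last joint's range is limited). The gripper opens to 94 mm and grips with 3 to 60 N. Pads are 16 mm wide; open, the fingers measure 119 mm over their backs; the gripper's body (75 mm by 177 mm) begins 78 mm behind the grasp point.
Start: joints at [1.119, 0.3, 1.521, -0, 1.321, -0.067], TCP at [206.452, 509.771, 205.446] pointing down, gripper open.
Joint ranges: [-3.03, 3.03], [-0.79, 2.21], [0.23, 2.52], [-1.04, 4.18], [0, 3.07], [-2.55, 2.55]. Speed limits (rad/s): [2.22, 2.22, 2.57, 3.14, 3.14, 3.14].

## Interface

Orientations are given as a unit quaternion [x, y, z, w].
In Python, from rig import state, eyes, robot gives the robot as it stands.
- The arm moves only by the tool carry_out, never from a script. Its argument "moves" is a list that holds one entry, the list of rows, each a list of 6 numbers: the shift along the tool's x, y, z in units of 30 mm (1.0 is 30 mm), then the turn, a rotation vector about the tool's x, y, z in units of 5 degrees (1.0 is 5 degrees). A call has 1 to 20 rows; each row shifts and turns the commanded pose from where the row before left it, along the tool's axes as they then stand; what a row does not reach is not made up. A row lasts 1/12 s, in which the tool goes at most 41.7 mm and 7.16 degrees, less where a joint would pass 70% of its speed; a pose out of reach is approached as far as the arm can. A call is refused whole if a number of a shift passes 1 or a number of a turn 1, either way. A call with a gripper value outside its range is refused whole. "jaw" is the finger opening in mm, from 0 to 94, set as the call begins (left out, the last holds). The fingers move at their own pace and stop on an object; "squeeze" is the grip in N (left out, the last holds). Time passes only in rows, so rows that do not move let the fingers close. It gives the time, the measured TCP pose, the force and the opening at its end, in the units of the state.
- state(): the state, without advancing time (a new reading comes with each control period).
- eyes.grab_frame(name): name is "scene" or "top"; returns a dict with "img" (384x512x3 uint8, red, green, blue), "camera_matrix" (3x3 intrinsics, pixels), "pose" (4x4, takes a point from camera to world coordinates). Camera axes: x right, y down, z forward; pixel columns grow to the right and rows downward; lengths in mm; the calibration is good to about 2 mm. A picture is of the moment at which its call begins. There is no depth.
- robot.job_done(): hands the job in, once; it reports no verdict.
Trained networks look in the newest picture that a camera, given by its name, has taken for a name from the list of things; names that differ only in an ending like _2 or _b are one class to them, and where a whole thing is asked for, a point or a joint stands for the part that bears it (a point fixed in the world has none). Each returns a list of dicts, best first, with "conf" (0 to 1); they miss things now and then, are a little off and sometimes report something else, mostly with a low value. They report only what shows in the picture. A call takes as long as a camera call.
- eyes.search_frame(label, camera): "position" ([x, y, z] in mm, in world coordinates, good to about 4 mm: the middle of the surface that is visible of it).
- eyes.masks_of(label, camera): "pixels" (384x512 bool, what is visible of it).
- eyes.mark_of(label, camera): "position" ([x, y, z] in mm, in world coordinates, good to about 4 mm: a listed point, or the origin of a listed thing).
The state is a dict: "time_s": time; "q": joint angles; "joint_velocities": joint speeds; "joint_torque": joint torques, N m; "ee_pos": TCP position; "eef_rot": TCP orientation; "force": force on the tool from outside, world axes, zero at the start; "torque": the same for the moment, N m; "opening": finger opening in mm.
Only numpy, scipy, OpenCV 4.12 (cv2) and the standard library are available. Lean on these libraries where they do the work, as an engineer would, in place of code of your own. Each camera call takes 0.05 s, during which the arm holds its last target. There are 200 camera calls.

## Working session

There is one attempt and no reset: what is moved stays moved. The work goes in short steps, Python scripts to look and compute and a tool call to move; the robot and the scene stay as the last step left them, time stands still between calls to the robot, and variables do not carry over. Pictures are saved under pics/ and viewed, about 8 in all and at most 12, crops included, and the job is handed in when it is done.

Besides the shell and the picture viewer there is one more tool, called by a JSON object that holds its "api" and its "payload". carry_out: Moves the arm, as the interface text tells. Its arguments: {"type":"object","properties":{"moves":{"type":"array"},"jaw":{"type":"number"},"squeeze":{"type":"number"}},"required":["moves"]}

```bash
mkdir -p pics; python3 - <<'E'
from rig import state, eyes, robot
import cv2,numpy as np
s=state();print(s['time_s'],s['ee_pos'],s['eef_rot'],s['force'],s['opening'])
for c in("scene","top"):
    f=eyes.grab_frame(c);cv2.imwrite(f"pics/{c}0.png",f["img"][...,::-1])
    for n in["yellow_pad","yellow_pivot","yellow_can","yellow_lid_front","blue_can","rack","bottle_a","reagent","stopper","beaker","spatula"]:
        print(c,n,[(np.round(d["position"]),round(d["conf"],2)) for d in eyes.mark_of(n,c)[:4]])
E
```

```text
0.0 [206.35587429 509.53158229 204.87125578] [ 1.91222474e-01  9.81546539e-01 -5.77053932e-04 -1.54701759e-04] [ 0.21995208 -0.68472303  0.07667278] 93.74321490111427
scene yellow_pad [(array([487., -69.,   0.]), 0.7)]
scene yellow_pivot [(array([612., 153., 178.]), 0.77)]
scene yellow_can []
scene yellow_lid_front [(array([600., 278., 204.]), 0.56)]
scene blue_can [(array([ 626., -155.,    0.]), 0.58), (array([485., -68.,  -2.]), 0.23)]
scene rack [(array([ 512., -598.,    2.]), 0.71)]
scene bottle_a [(array([582., 475.,   1.]), 0.71), (array([514., 460.,   0.]), 0.52), (array([538., 514.,  -2.]), 0.51)]
scene reagent [(array([487., -69.,  -0.]), 0.75), (array([518., 463.,  -1.]), 0.3)]
scene stopper [(array([429.,  13.,   1.]), 0.43)]
scene beaker [(array([ 362., -384.,    1.]), 0.71)]
scene spatula []
top yellow_pad [(array([437., 239., 259.]), 0.68)]
top yellow_pivot [(array([613., 155., 175.]), 0.7)]
top yellow_can [(array([597., 275.,   1.]), 0.57)]
top yellow_lid_front [(array([596., 280., 206.]), 0.69)]
top blue_can [(array([ 629., -152.,   -6.]), 0.97)]
top rack [(array([ 517., -592.,   -3.]), 0.8), (array([585., 476.,  -1.]), 0.56)]
top bottle_a [(array([584., 480.,  -1.]), 0.65), (array([602., 278.,   2.]), 0.63), (array([536., 512.,   0.]), 0.54), (array([436., 238., 259.]), 0.16)]
top reagent [(array([485., -63.,   0.]), 0.53)]
top stopper [(array([428.,  12.,   5.]), 0.61)]
top beaker [(array([ 360., -386.,    2.]), 0.78)]
top spatula [(array([386., 261.,   3.]), 0.37)]
```

View pics/scene0.png

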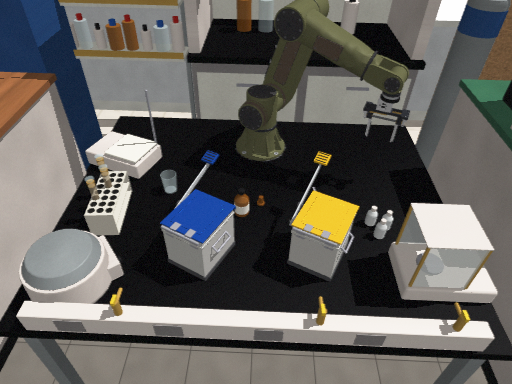

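View pics/top0.png

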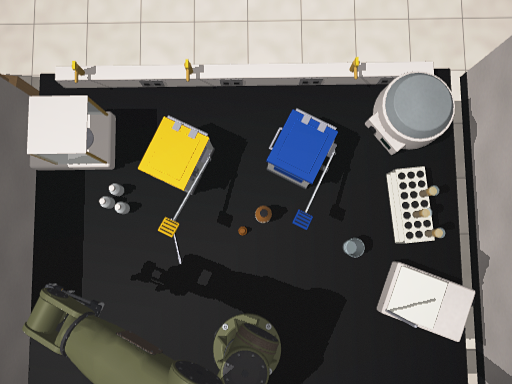

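The scene shows the yellow can with its pad at about (322,157), and the arm standing clear of it. The top view shows the pad at (169,226), the pivot near (207,160) and the spatula just in front of the pad. The networks give pad (437,239,259) and pivot (613,154,175), so the lever heading fits the stated geometry. I'll close the fingers and go above the pad.

{"api": "carry_out", "payload": {"moves": [[[0, 0, -0.8, 0, 0, 0.76], [0, 0, -0.8, 0, 0, 0], [0, 0, -0.8, 0, 0, 0], [0, 0, -0.8, 0, 0, 0], [-0.9, -0.4, 0, 0, 0, 0], [-0.9, -0.4, 0, 0, 0, 0], [-0.9, -0.4, 0, 0, 0, 0], [-0.9, -0.4, 0, 0, 0, 0], [-0.9, -0.4, 0, 0, 0, 0], [-0.9, -0.4, 0, 0, 0, 0], [-0.9, -0.4, 0, 0, 0, 0], [-0.9, -0.4, 0, 0, 0, 0], [-0.9, -0.4, 0, 0, 0, 0], [-0.9, -0.4, 0, 0, 0, 0], [-0.9, -0.4, 0, 0, 0, 0], [-0.9, -0.4, 0, 0, 0, 0], [0, 0, 0, 0, 0, 0], [0, 0, 0, 0, 0, 0], [0, 0, 0, 0, 0, 0]]], "jaw": 0, "squeeze": 20}}

```text
time_s: 2.78
ee_pos: [435.0, 239.2, 301.5]
eef_rot: [0.224, 0.975, 0.0, -0.0]
force: [-0.1, 0.4, 1.4]
opening: 0.3
```

```bash
cat > look.py <<'E'
from rig import state, eyes, robot
import cv2,numpy as np,sys
from scipy.spatial.transform import Rotation as R
s=state();print(s['time_s'],np.round(s['ee_pos'],1),np.round(s['force'],1),s['opening'])
print(np.round(R.from_quat(s['eef_rot']).as_matrix(),3))
out=[]
for c in("scene","top"):
    f=eyes.grab_frame(c);K=f["camera_matrix"];T=f["pose"]
    im=f["img"][...,::-1].copy()
    p=np.linalg.inv(T)@np.r_[s['ee_pos'],1];u=K@p[:3];u=(u[:2]/u[2]);print(c,'tcp px',u)
    x,y=[int(v) for v in u];x0=min(max(x-80,0),352);y0=min(max(y-80,0),224)
    out.append(cv2.resize(im[y0:y0+160,x0:x0+160],(400,400),interpolation=cv2.INTER_CUBIC))
    for n in["yellow_pad","yellow_pivot","yellow_lid_front","blue_lid_front"]:
        print(c,n,[(np.round(d["position"]),round(d["conf"],2)) for d in eyes.mark_of(n,c)[:2]])
cv2.imwrite(sys.argv[1],np.hstack(out))
E
python3 look.py pics/l1.png
```

```text
2.7833 [435.  239.2 301.5] [-0.1  0.4  1.4] 0.34976822041740174
[[-0.9    0.436 -0.   ]
 [ 0.436  0.9    0.   ]
 [ 0.     0.    -1.   ]]
scene tcp px [324.02501659 147.57736798]
scene yellow_pad [(array([437., 238., 262.]), 0.66)]
scene yellow_pivot [(array([614., 153., 177.]), 0.77), (array([440., 236., 264.]), 0.49)]
scene yellow_lid_front [(array([598., 281., 204.]), 0.9)]
scene blue_lid_front [(array([ 621., -152.,  205.]), 0.71), (array([517., 462.,  -0.]), 0.42)]
top tcp px [164.67431285 226.41276141]
top yellow_pad [(array([437., 240., 259.]), 0.64), (array([516., 458.,   0.]), 0.31)]
top yellow_pivot [(array([616., 150., 178.]), 0.7)]
top yellow_lid_front [(array([597., 281., 206.]), 0.81)]
top blue_lid_front [(array([ 624., -149.,   -2.]), 0.64), (array([ 620., -153.,  200.]), 0.58)]
```

View pics/l1.png

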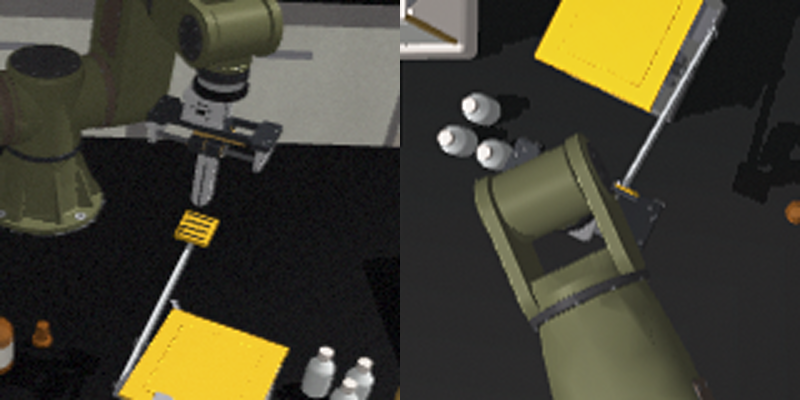

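The scene half of the crop shows the closed fingertips directly over the pad (about (203,200) above (197,228)), and the networks agree to within 3 mm. Next I'll lower to the pad and press the first half of the arc.

{"api": "carry_out", "payload": {"moves": [[[0, 0, 0.4, 0, 0, 0], [0, 0, 0.35, 0, 0, 0], [0, 0, 0.25, 0, 0, 0], [0, 0, 0.15, 0, 0, 0], [0, 0, 0.1, 0, 0, 0], [0.05, 0, 0.12, 0, 0, 0], [0.06, 0, 0.15, 0, 0, 0], [0.06, 0, 0.15, 0, 0, 0], [0.06, 0, 0.15, 0, 0, 0], [0.06, 0, 0.15, 0, 0, 0], [0.05, 0, 0.15, 0, 0, 0], [0.05, 0, 0.15, 0, 0, 0], [0.05, 0, 0.15, 0, 0, 0], [0.04, 0, 0.15, 0, 0, 0], [0.04, 0, 0.15, 0, 0, 0], [0.03, 0, 0.15, 0, 0, 0]]]}}

```text
time_s: 4.62
ee_pos: [421.6, 245.7, 217.2]
eef_rot: [0.224, 0.975, 0.0, 0.002]
force: [0.3, -7.3, 16.4]
opening: 0.1
```

```bash
python3 look.py pics/l2.png
```

```text
4.6167 [421.6 245.7 217.2] [ 0.3 -7.3 16.4] 0.1180721729651699
[[-0.9    0.436  0.004]
 [ 0.436  0.9   -0.   ]
 [-0.004  0.002 -1.   ]]
scene tcp px [322.30254509 163.52616426]
scene yellow_pad [(array([427., 243., 221.]), 0.52)]
scene yellow_pivot [(array([616., 150., 175.]), 0.79)]
scene yellow_lid_front [(array([605., 272., 253.]), 0.98)]
scene blue_lid_front [(array([ 619., -152.,  206.]), 0.72), (array([ 364., -390.,   -3.]), 0.68)]
top tcp px [168.04915318 231.42417233]
top yellow_pad [(array([420., 246., 218.]), 0.57), (array([ 516., -596.,   -3.]), 0.48)]
top yellow_pivot [(array([422., 247., 214.]), 0.61), (array([617., 150., 176.]), 0.55)]
top yellow_lid_front [(array([608., 278., 262.]), 0.71), (array([ 620., -149.,  201.]), 0.51)]
top blue_lid_front [(array([ 616., -149.,  201.]), 0.64)]
```

View pics/l2.png

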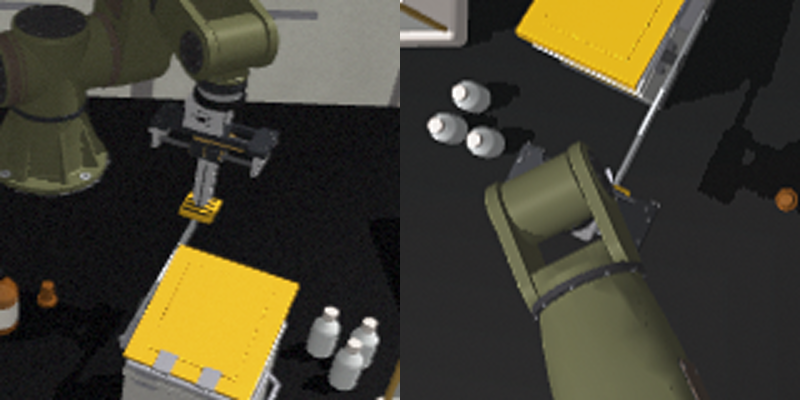

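The pad is under the fingertips and going down with about 16 N, and the lid is already opening. I'll carry on along the arc to near the stop.

{"api": "carry_out", "payload": {"moves": [[[0.01, 0, 0.12, 0, 0, 0], [0.01, 0, 0.15, 0, 0, 0], [0.01, 0, 0.15, 0, 0, 0], [0.01, 0, 0.15, 0, 0, 0], [0.01, 0, 0.15, 0, 0, 0], [0, 0, 0.15, 0, 0, 0], [0, 0, 0.15, 0, 0, 0], [0, 0, 0.15, 0, 0, 0], [0, 0, 0.15, 0, 0, 0], [0, 0, 0.15, 0, 0, 0], [-0.02, 0, 0.15, 0, 0, 0], [-0.02, 0, 0.15, 0, 0, 0], [-0.02, 0, 0.15, 0, 0, 0], [-0.03, 0, 0.15, 0, 0, 0], [-0.03, 0, 0.15, 0, 0, 0], [-0.03, 0, 0.12, 0, 0, 0], [-0.03, 0, 0.1, 0, 0, 0], [-0.03, 0, 0.08, 0, 0, 0], [0, 0, 0.05, 0, 0, 0], [0, 0, 0, 0, 0, 0]]]}}

```text
time_s: 6.78
ee_pos: [424.6, 244.2, 138.1]
eef_rot: [0.224, 0.975, 0.0, -0.0]
force: [-3.9, 1.9, 3.3]
opening: 0.3
```

```bash
python3 look.py pics/l3.png
```

```text
6.7833 [424.6 244.2 138.1] [-3.9  1.9  3.3] 0.3335134091544496
[[-0.9    0.436 -0.   ]
 [ 0.436  0.9    0.   ]
 [ 0.     0.    -1.   ]]
scene tcp px [319.27712501 179.65859131]
scene yellow_pad [(array([428.,  16.,   2.]), 0.28)]
scene yellow_pivot []
scene yellow_lid_front [(array([657., 248., 342.]), 0.82)]
scene blue_lid_front [(array([ 619., -154.,  203.]), 0.61)]
top tcp px [173.13091953 231.04045885]
top yellow_pad [(array([424., 245., 137.]), 0.72)]
top yellow_pivot [(array([618., 151., 176.]), 0.69)]
top yellow_lid_front [(array([656., 252., 346.]), 0.76), (array([536., 511.,   2.]), 0.54)]
top blue_lid_front [(array([ 615., -151.,  202.]), 0.69), (array([483., -62.,  -2.]), 0.37)]
```

View pics/l3.png

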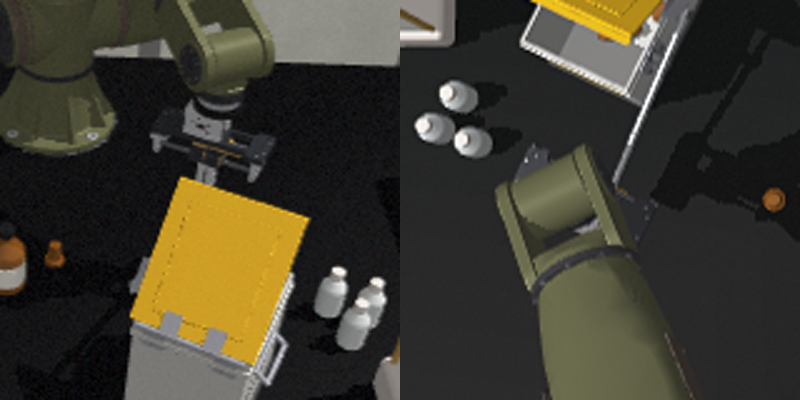

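The lid is nearly open (front edge about 344 mm) and the pad is about 4 mm short of its stop. I'll press on gently until the force rises.

{"api": "carry_out", "payload": {"moves": [[[-0.01, 0, 0.05, 0, 0, 0], [-0.01, 0, 0.05, 0, 0, 0], [-0.01, 0, 0.05, 0, 0, 0], [-0.01, 0, 0.05, 0, 0, 0], [0, 0, 0.03, 0, 0, 0], [0, 0, 0, 0, 0, 0], [0, 0, 0, 0, 0, 0]]]}}

```text
time_s: 7.87
ee_pos: [425.7, 244.0, 133.4]
eef_rot: [0.224, 0.975, 0.001, 0.0]
force: [-16.6, -0.1, 28.6]
opening: 0.4
```

The force rose to about 29 N and the pad stopped at z ≈ 133, which is the stop. I'll hold and confirm.

{"api": "carry_out", "payload": {"moves": [[[0, 0, 0.03, 0, 0, 0], [0, 0, 0, 0, 0, 0], [0, 0, 0, 0, 0, 0], [0, 0, 0, 0, 0, 0], [0, 0, 0, 0, 0, 0], [0, 0, 0, 0, 0, 0], [0, 0, 0, 0, 0, 0], [0, 0, 0, 0, 0, 0], [0, 0, 0, 0, 0, 0], [0, 0, 0, 0, 0, 0]]]}}

```text
time_s: 8.7
ee_pos: [425.8, 244.0, 133.2]
eef_rot: [0.224, 0.975, 0.001, 0.0]
force: [-19.4, -2.0, 36.5]
opening: 0.2
```

```bash
python3 look.py pics/l4.png; python3 -c "
from rig import eyes
import cv2
cv2.imwrite('pics/scene4.png',eyes.grab_frame('scene')['img'][...,::-1])"
```

```text
8.7 [425.8 244.  133.2] [-19.4  -2.   36.5] 0.24711951787553632
[[-0.9    0.436  0.001]
 [ 0.436  0.9    0.001]
 [-0.001  0.002 -1.   ]]
scene tcp px [319.11557508 180.77423948]
scene yellow_pad []
scene yellow_pivot []
scene yellow_lid_front [(array([659., 247., 342.]), 0.83), (array([581., 479.,   1.]), 0.44)]
scene blue_lid_front [(array([ 619., -153.,  207.]), 0.58)]
top tcp px [173.43243382 230.73756994]
top yellow_pad [(array([423., 246., 132.]), 0.6)]
top yellow_pivot [(array([617., 152., 178.]), 0.94), (array([520., 460.,   0.]), 0.26)]
top yellow_lid_front [(array([659., 253., 346.]), 0.76)]
top blue_lid_front [(array([ 618., -149.,  202.]), 0.85)]
```

View pics/scene4.png

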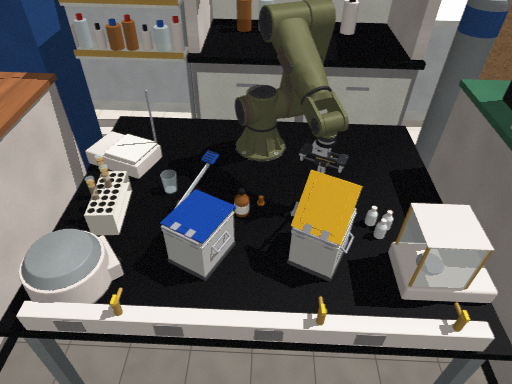

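The picture shows the yellow lid wide open (about (328,205)), the blue can shut and everything else in place. The press is firmer than it needs to be, so I'll ease off 1.5 mm of command while staying on the stop.

{"api": "carry_out", "payload": {"moves": [[[0, 0, -0.03, 0, 0, 0], [0, 0, -0.02, 0, 0, 0], [0, 0, 0, 0, 0, 0], [0, 0, 0, 0, 0, 0], [0, 0, 0, 0, 0, 0], [0, 0, 0, 0, 0, 0]]]}}

```text
time_s: 9.75
ee_pos: [425.7, 244.0, 133.7]
eef_rot: [0.224, 0.975, 0.001, 0.0]
force: [-14.8, 1.8, 24.0]
opening: 0.6
```

Still firmly on the stop, at about 24 N. Handing in.

```bash
python3 -c "
from rig import robot,state,eyes
eyes.grab_frame('top');print(eyes.mark_of('yellow_lid_front','top')[:1],eyes.mark_of('yellow_pad','top')[:1])
robot.job_done();s=state();print(s['time_s'],s['ee_pos'],s['force'])"
```

```text
[{'position': [659.2, 248.3, 345.5], 'conf': 0.85}] [{'position': [422.0, 245.5, 129.7], 'conf': 0.78}]
the job is handed in; nothing more can be done
the job is handed in; nothing more can be done
```

The yellow pad is pressed down to its stop, the yellow lid is wide open, and the arm was still holding it when I handed the job in at about 10 s.

- **How it was pressed:** I closed the fingers, came down over the pad and followed its arc smoothly to the stop. Only the fingertips touched the pad.
- **Last checks:** The pad measured about 130 mm above the bench (132 expected at the stop) and the lid's front edge about 345 mm (345 expected). The fingertips were pushing down with about 24 N.
- **Surroundings:** In the last full picture the blue can was shut (its lid edge measured 202–207 mm; 203 is shut). The glassware and tools that could be seen had not moved; I did not recheck the spatula at the end.
- **Force peak:** The total force at the fingertips briefly reached about 41 N at the stop before I eased it off. The 120 N wrist limit was not approached.
- **Disagreements and gaps:** In the last views the scene camera could no longer see the pad, so the final pad height comes from the top camera and the arm's own position. I could not read the state after handing in.

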